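# Close the optical flats and set the lamp with its edge thumbwheel

### The arm

A 6-joint arm with a two-finger parallel gripper is mounted at the origin on the work surface; the furniture and walls round the work are solid. World frame = base frame: x ahead of the robot, y to its left, z up, the work surface at z = 0. Lengths are in m, angles in rad, forces in N, time in s.
With the tool pointing down it reaches from about 0.25 to 0.775 m from the base axis. Payload 4 kg.
Tool frame: the origin (TCP) lies between the finger pads; the fingertips stand 22 mm ahead of it and the grasp point (between the pads) lies 3 mm ahead of it (r.tip_reach is the distance from the TCP to the fingertips, in m); z points along the fingers, x is the direction in which the jaws open and shut, and the axes are right-handed (so a half turn about z gives the same grasp; the last joint's range is limited). The gripper opens to 85 mm and grips with 20 to 120 N. Pads are 22 mm wide; open, the fingers measure 114 mm over their backs; the gripper's body (76 mm by 85 mm) begins 54 mm behind the grasp point. The pads swing forward as they close: fully open they stand 13 mm farther back than shut.
Start: joints at [-1.401, 0.087, 1.371, -0, 1.684, -0.103], TCP at [0.148, -0.53, 0.253] pointing down, gripper open.
Joint ranges: [-3.1, 3.1], [-0.76, 2.03], [0.27, 2.55], [-1.08, 4.22], [0.17, 2.65], [-2.57, 2.57]. Speed limits (rad/s): [2.79, 2.79, 3.14, 3.14, 3.14, 3.14].

### API

Orientations are given as a rotation vector (axis times angle).
In Python, from rig import read_state, imaging, order, r gives the robot as it stands.
- The arm moves only by the tool move_arm, never from a script. Its argument "commands" is a list that holds one entry, the list of rows, each a list of 5 numbers: the shift along the tool's x, y, z in m, then the turn about the tool's z in rad, then the closure, from 0 (fully open) to 1 (shut). A call has 1 to 5 rows; each row shifts and turns the pose as measured when the row begins, along the tool's axes as they then stand; what a row does not reach is not made up. A row lasts 1/8 s, in which the tool goes at most 62.5 mm and 10.7 degrees, less where a joint would pass 70% of its speed; a pose out of reach is approached as far as the arm can. A call is refused whole if a number of a shift passes 0.0625 or a number of a turn 0.188, either way. A call with a gripper value outside its range is refused whole. The fingers move at their own pace and stop on an object; the grip force is fixed at half the most. Time passes only in rows, so rows that do not move let the fingers close. It gives the time, the measured TCP pose, the force and the opening at its end, in the units of the state.
- read_state(): the state, without advancing time (a new reading comes with each control period).
- imaging.get_image(name): name is "scene" or "top"; returns (picture, depth): 480x640x3 uint8, blue, green, red; 480x640 float32, m along the optical axis (not along the pixel's ray), 0 where there is no reading.
- imaging.get_calibration(name): a dict with "fov_y" (degrees; the focal length in pixels is half the picture's height over the tangent of half this angle, whatever the lens; pixels are square), "cx", "cy" (the principal point, pixels), "cam_to_world" (4x4, takes a point from camera to world coordinates). Camera axes: x right, y down, z forward; pixel columns grow to the right and rows downward; lengths in m; the calibration is good to about 2 mm. A picture is of the moment at which its call begins. get_calibration takes no time and is no camera call.
- order.close_job(): hands the job in, once; it reports no verdict.
Trained networks look in the newest picture that a camera, given by its name, has taken for a name from the list of things; names that differ only in an ending like _2 or _b are one class to them, and where a whole thing is asked for, a point or a joint stands for the part that bears it (a point fixed in the world has none). Each returns a list of dicts, best first, with "confidence" (0 to 1); they miss things now and then, are a little off and sometimes report something else, mostly with a low value. They report only what shows in the picture. A call takes as long as a camera call. They do not tell look-alikes from the thing itself.
- imaging.silhouettes(camera, query): "pixels" (480x640 bool, what is visible of it) and "box" ([centre column, centre row, width, height] in pixels, round what is visible of it).
The state is a dict: "t": time; "qpos": joint angles; "joint_velocities": joint speeds; "effort": joint torques, N m; "position": TCP position; "eef_rot": TCP orientation; "contact_force": force on the tool from outside, world axes, zero at the start; "ft_torque": the same for the moment, N m; "gripper_width": finger opening in m.
Only numpy, scipy, OpenCV 4.12 (cv2) and the standard library are available. Lean on these libraries where they do the work, as an engineer would, in place of code of your own. Each camera call takes 0.05 s, during which the arm holds its last target.

### The job

On the lamp box, slide the clear glass flat along its rails, without lifting it, until it is fully home against the end stop and lies flush over the amber flat, the two faces in full contact. Then roll the thumbwheel that shows through the slot with a fingertip, in as many strokes as it takes, until the orange pointer lines up with the green rider on the scale (not the red one). Leave the dropper bottle, the dish and the hand lens where they are.

Things in the scene. Friction and masses are not known exactly. Their poses are not given: they have to be found in the camera images.
- lamp_box: Grey lamp box with a white top, 200 x 320 mm and 60 mm high, fixed to the bench. Origin: centre of its underside; x points from its front (near the robot) to its back, y to its left, z up. On the left half of the top are the flats, on the right half the thumbwheel and, behind that, the scale. The top itself lies at z = 60 mm of this frame.
- upper_flat: Clear glass block with frosted white edges, 50 x 50 x 18 mm, about 120 g, loose. Origin: centre of its underside; axes along the box's. It starts 25 to 38 mm short of home towards the box's front (-x), lying partly on the amber flat, partly on a dark landing plate of equal height in front of it. Its upper 11 mm stand above the rails: push it on its front (-x) edge.
- end_stop (a point): Middle of the top edge of the end stop's near face, at [60.5, 75, 77] mm in the box's frame. Two aluminium rails along x (8 mm wide, 53 mm apart) and this stop at their far (+x) end stand 7 mm higher than the face the clear flat slides on. At the stop the clear flat is 0.5 mm past flush at most; the near (-x) end is open.
- lower_flat_top (a point): Centre of the top face of the fixed amber flat (50 x 50 mm), at [35, 75, 70] mm in the box's frame; axes as the box's. The upper flat is home when its origin lies here.
- wheel_top (a point): Topmost point of the thumbwheel where it shows through its slot, at [-30, -75, 69] mm in the box's frame, fixed to the box; axes as the box's. The wheel is grey with fine black ribs, in a black bezel, 60 mm in diameter and 10 mm thick, with its axle along the box's x; it stands 9 mm above the white top, showing about 42 mm of its length along y.
- thumbwheel (a joint): Turn of the thumbwheel, rad, -2 to 2, 0 in the middle. It grows as the exposed rim is rolled towards the box's +y (left). It turns by a light touch (about 1 N along the rim), has no spring and stays where it is left. A tip pressed lightly on top (3 to 8 N) and moved along y carries the rim with it, 30 mm of rim to the radian.
- pointer_tip (a point): Tip of the orange pointer of the scale, 3 mm wide. The wheel drives it: it moves along the box's y in the same direction as the exposed rim, 20 mm for each radian; it is at the middle of the scale (y = -75 mm of the box's frame) when the wheel is at 0. Start: within 8 mm of the middle.
- green_rider: Green tab, 14 x 8 x 8 mm (8 mm along y), fixed on the rail behind the scale: the wanted setting. Origin: centre of its underside; axes as the box's. It is 22 to 30 mm to the left or to the right of the middle of the scale.
- red_rider: Red tab of the same shape on the other side of the scale: another setting, not wanted here. Origin: centre of its underside.
- dropper: Brown dropper bottle, 34 mm in diameter, 78 mm high, standing to the right of the box. Origin: centre of its base. To be left alone.
- dish: Covered culture dish, 65 mm in diameter, 14 mm high, to the left of the box. Origin: centre of its underside. To be left alone.
- magnifier: Black hand lens, 50 x 125 x 14 mm, lying in front of the box. Origin: centre of its underside. To be left alone.
Things that resemble listed ones, but are neither listed nor needed, are in the scene too. What is shaped like the upper_flat but blue or purple is not meant.

How it is judged:
On the way, in this order (a step that is already met when the one before it is completed fails the run):
1. the clear flat is home: flush over the amber flat, faces in contact (horizontal distance between upper_flat and lower_flat_top below 0.0035 m and z of upper_flat in the frame of lower_flat_top between -0.0015 and 0.0015 m and angle between the x axis of upper_flat and the x axis of lamp_box, either way round below 0.08 rad and angle between upper_flat's own z axis and vertical below 0.03 rad), for 0.2 s.
2. the pointer stands at the green rider (y of pointer_tip in the frame of green_rider between -0.004 and 0.004 m), for 0.2 s.
At the end, for the whole second after the job is handed in: The clear flat lies on the amber flat, centres within 3.5 mm, square to it within 0.08 rad, level and with the faces touching (height within 1.5 mm); the pointer tip is within 4 mm of the middle of the green rider along the scale (within the rider's width); flat and wheel are at rest (all of step 1 and all of step 2 and linear speed of upper_flat below 0.01 m/s and velocity of joint thumbwheel between -0.05 and 0.05 rad/s).
It fails at once if the clear flat is lifted more than 6 mm off the face it slides on (z of upper_flat in the frame of lower_flat_top above 0.006 m).
It fails at once if the dropper bottle, dish or hand lens is moved more than 20 mm, or the bottle is tipped over (distance of any of dropper, dish, magnifier from where it was at the start of the episode above 0.02 m or angle between dropper's own z axis and vertical above 0.4 rad).
It also fails if it takes over 48 s, if anything falls off the work surface, if the arm or the gripper's body presses on something with over 40 N, if the wrist force passes 120 N, or if a joint passes its speed limit or range.

## Working session

There is one attempt and no reset: what is moved stays moved. The work goes in short steps, Python scripts to look and compute and a tool call to move; the robot and the scene stay as the last step left them, time stands still between calls to the robot, and variables do not carry over. Pictures are saved under pics/ and viewed, and the job is handed in when it is done.

Besides the shell and the picture viewer there is one more tool, called after "Request:" as name([rows], argument=value, ...), one row to a line, values as JSON. move_arm: Moves the arm, as the interface text tells. Its arguments: {"type":"object","properties":{"commands":{"type":"array","items":{"type":"array","items":{"type":"array","items":{"type":"number"}}}}},"required":["commands"]}

```bash
mkdir -p pics; ls; python3 - <<'E'
from rig import read_state, imaging, order, r
import cv2
print(read_state(), r.tip_reach)
for n in ("scene","top"):
    p,d=imaging.get_image(n); cv2.imwrite(f"pics/{n}0.png",p)
    import numpy as np; np.save(f"pics/{n}0.npy",d)
    print(n,imaging.get_calibration(n))
E
```

```text
pics
{'t': 0.0, 'qpos': array([-1.40109674e+00,  8.79974506e-02,  1.37227753e+00, -6.52532503e-06,
        1.68360170e+00, -1.03107993e-01]), 'joint_velocities': array([ 0.00095463,  0.00055454,  0.00152027, -0.00083121,  0.00083859,
       -0.00036494]), 'effort': array([ 1.11849469e-03, -3.51866555e+01, -3.13266742e+01, -1.10841222e-04,
        1.08547541e-02, -2.63712998e-06]), 'position': array([ 0.14810261, -0.52921511,  0.25210406]), 'eef_rot': array([-2.50164075,  1.89779319,  0.00262563]), 'contact_force': array([0.53578772, 0.2541666 , 0.1010677 ]), 'ft_torque': array([-0.02434115,  0.02701461, -0.04483095]), 'gripper_width': 0.08529196414420047} 0.022
scene {'fov_y': 51.233458163726276, 'cx': 322.6667019586832, 'cy': 235.96743158111124, 'cam_to_world': array([[-0.8205917 , -0.40084521,  0.40737252,  0.1408808 ],
       [-0.57151026,  0.57266964, -0.58772912,  0.57693072],
       [ 0.00229853, -0.71510321, -0.6990151 ,  0.74022834],
       [ 0.        ,  0.        ,  0.        ,  1.        ]])}
top {'fov_y': 56.125294526567394, 'cx': 312.9343028878728, 'cy': 239.98851567093482, 'cam_to_world': array([[ 0.02275852, -0.98137362,  0.19075603,  0.34455303],
       [-0.99964087, -0.02503847, -0.00955014,  0.04236222],
       [ 0.01414849, -0.19047018, -0.98159102,  0.94314527],
       [ 0.        ,  0.        ,  0.        ,  1.        ]])}
```

View pics/scene0.png

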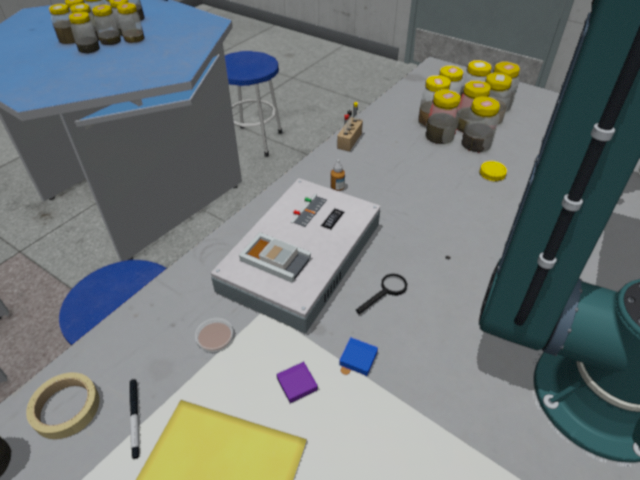

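View pics/top0.png

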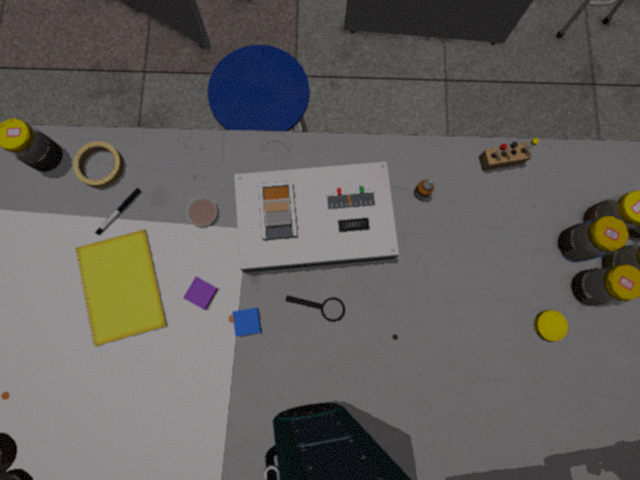

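```bash
cat > h.py <<'E'
import numpy as np, cv2
from rig import read_state, imaging, order, r
def cal(n):
    c=imaging.get_calibration(n); f=240/np.tan(np.radians(c['fov_y'])/2)
    return f,c['cx'],c['cy'],np.array(c['cam_to_world'])
def onplane(n,uv,z):
    f,cx,cy,T=cal(n); uv=np.atleast_2d(uv).astype(float)
    d=np.c_[(uv[:,0]-cx)/f,(uv[:,1]-cy)/f,np.ones(len(uv))]@T[:3,:3].T
    return T[:3,3]+d*((z-T[2,3])/d[:,2])[:,None]
def proj(n,P):
    f,cx,cy,T=cal(n); c=(np.atleast_2d(P)-T[:3,3])@T[:3,:3]
    return np.c_[c[:,0]/c[:,2]*f+cx,c[:,1]/c[:,2]*f+cy]
def pts(n,d):
    f,cx,cy,T=cal(n); v,u=np.mgrid[:480,:640]
    c=np.stack([(u-cx)/f*d,(v-cy)/f*d,d],-1)
    return c@T[:3,:3].T+T[:3,3]
E
python3 - <<'E'
from h import *
for n in ("top","scene"):
    img=cv2.imread(f"pics/{n}0.png"); d=np.load(f"pics/{n}0.npy"); P=pts(n,d)
    s=imaging.silhouettes(n,"lamp_box")
    for q in s[:2]: print(n,q['confidence'],q['box'])
    m=s[0]['pixels']
    z=P[...,2]; mm=m&(d>0)&(abs(z-0.06)<0.006)
    Q=P[mm]; print('top z med',np.median(Q[:,2]),len(Q))
    rect=cv2.minAreaRect((Q[:,:2]*1000).astype(np.float32)); print(rect)
    print(cv2.boxPoints(rect))
    for q in ("upper_flat","green_rider","red_rider","pointer_tip","thumbwheel","wheel_top","lower_flat_top"):
        try:
            for e in imaging.silhouettes(n,q)[:2]: print(n,q,e['confidence'],e['box'])
        except Exception as ex: print(q,ex)
img=cv2.imread("pics/top0.png")[150:280,220:410]
cv2.imwrite("pics/topcrop.png",cv2.resize(img,None,fx=4.2,fy=4.2,interpolation=cv2.INTER_CUBIC))
img=cv2.imread("pics/scene0.png")[170:330,205:395]
cv2.imwrite("pics/scenecrop.png",cv2.resize(img,None,fx=3.7,fy=3.7,interpolation=cv2.INTER_CUBIC))
E
```

```text
top 0.7 [317.1, 216.9, 162.8, 113.9]
top z med 0.059668543239620564 12559
((572.3386840820312, 31.854324340820312), (197.4340362548828, 316.4935302734375), 6.493358135223389)
[[ 456.35913  177.92223]
 [ 492.15076 -136.541  ]
 [ 688.31824 -114.21358]
 [ 652.5266   200.24965]]
top upper_flat 0.98 [201.7, 294.8, 32.8, 36.8]
top upper_flat 0.96 [276.8, 211.2, 26.3, 28.6]
top wheel_top 0.71 [315.9, 216.9, 166.2, 111.5]
top lower_flat_top 0.7 [316.1, 217.2, 165.5, 111.6]
scene 0.73 [295.8, 254.7, 167.6, 152.9]
top z med 0.06067967728561752 10019
((571.4329223632812, 29.882308959960938), (198.7105255126953, 321.00079345703125), 6.736117362976074)
[[ 453.93735  177.6207 ]
 [ 491.5897  -141.16418]
 [ 688.92847 -117.85608]
 [ 651.2761   200.9288 ]]
scene upper_flat 0.93 [277.9, 256.0, 40.4, 32.8]
scene upper_flat 0.75 [297.5, 381.9, 44.6, 41.9]
scene thumbwheel 0.63 [337.0, 219.2, 14.2, 18.5]
scene wheel_top 0.96 [295.2, 255.2, 175.9, 156.4]
scene lower_flat_top 0.61 [294.8, 253.7, 171.7, 157.4]
```

View pics/topcrop.png

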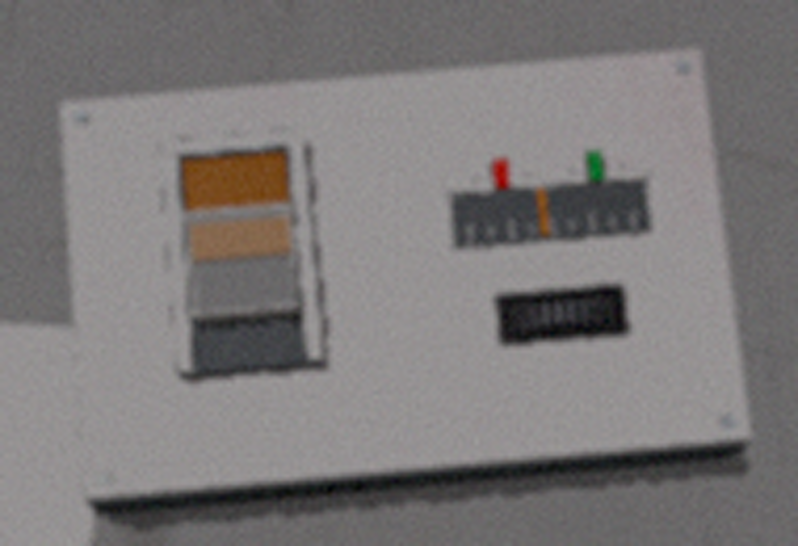

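View pics/scenecrop.png

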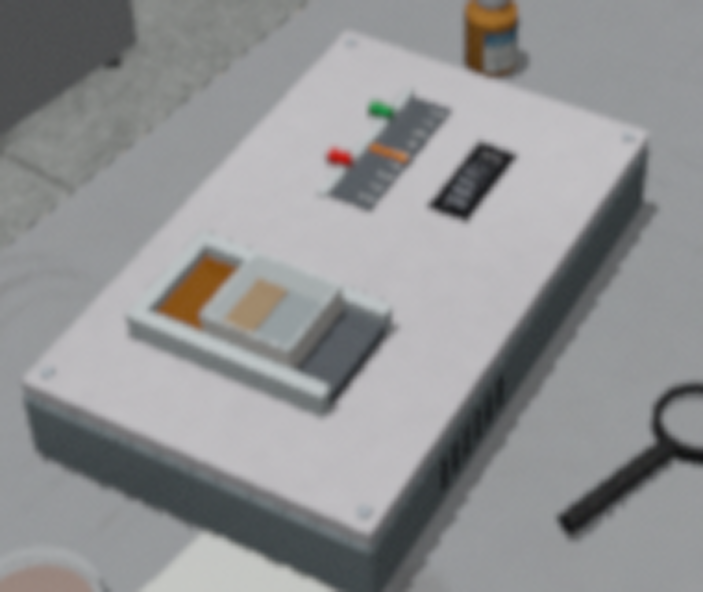

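```bash
cat >> h.py <<'E'
YAW=np.radians(6.6); C=np.array([0.5719,0.0308,0.])
Rb=np.array([[np.cos(YAW),-np.sin(YAW),0],[np.sin(YAW),np.cos(YAW),0],[0,0,1]])
def b2w(p): return np.atleast_2d(p)/1000.@Rb.T+C
def w2b(P): return (np.atleast_2d(P)-C)@Rb*1000
E
cat > ov.py <<'E'
from h import *
import sys
def ov(n,img,out,roi,k):
    x0,y0,x1,y1=roi
    c=cv2.resize(img[y0:y1,x0:x1],None,fx=k,fy=k,interpolation=cv2.INTER_CUBIC)
    def poly(p,col):
        q=((proj(n,b2w(p))-[x0,y0]+.5)*k).astype(np.int32); cv2.polylines(c,[q],True,col,1)
    rect=lambda cx,cy,hx,hy,z:[[cx-hx,cy-hy,z],[cx+hx,cy-hy,z],[cx+hx,cy+hy,z],[cx-hx,cy+hy,z]]
    poly(rect(0,0,100,160,60),(255,0,0)); poly(rect(35,75,25,25,70),(0,0,255))
    poly(rect(-30,-75,5,21,60),(0,255,0)); poly(rect(23,75,37.5,34.5,77),(255,0,255))
    cv2.imwrite(out,c)
if __name__=="__main__":
    ov("top",cv2.imread("pics/top0.png"),"pics/ovtop%s.png"%sys.argv[1],(220,150,410,280),4.2)
    ov("scene",cv2.imread("pics/scene0.png"),"pics/ovsc%s.png"%sys.argv[1],(205,170,395,330),3.7)
E
python3 ov.py 0; python3 - <<'E'
from h import *
img=cv2.imread("pics/top0.png").astype(int); b,g,rr=img[...,0],img[...,1],img[...,2]
sub=np.zeros(b.shape,bool); sub[180:212,320:385]=1
for n in ("top","scene"):
    img=cv2.imread(f"pics/{n}0.png").astype(int); b,g,rr=img[...,0],img[...,1],img[...,2]
    sub=np.zeros(b.shape,bool)
    if n=="top": sub[183:212,325:385]=1
    else: sub[190:222,285:330]=1
    for nm,m,z in (("green",(g>rr+35)&(g>b+25),.066),("red",(rr>g+80)&(rr>b+80)&(abs(g-b)<30),.066),("orange",(rr>b+60)&(g>b+25),.064)):
        v,u=np.nonzero(m&sub); uv=[u.mean(),v.mean()] if len(u) else [0,0]
        print(n,nm,len(u),uv,w2b(onplane(n,uv,z)).round(1))
E
```

```text
top green 22 [np.float64(361.3636363636364), np.float64(189.27272727272728)] [[ 39.6 -98.2  66. ]]
top red 17 [np.float64(339.0), np.float64(191.0)] [[ 39.9 -52.5  66. ]]
top orange 17 [np.float64(348.70588235294116), np.float64(199.7058823529412)] [[ 20.5 -70.4  64. ]]
scene green 17 [np.float64(307.5882352941176), np.float64(199.11764705882354)] [[ 39.4 -98.1  66. ]]
scene red 17 [np.float64(296.4117647058824), np.float64(211.88235294117646)] [[ 39.6 -52.4  66. ]]
scene orange 18 [np.float64(309.94444444444446), np.float64(210.83333333333334)] [[ 18.2 -70.2  64. ]]
```

View pics/ovtop0.png

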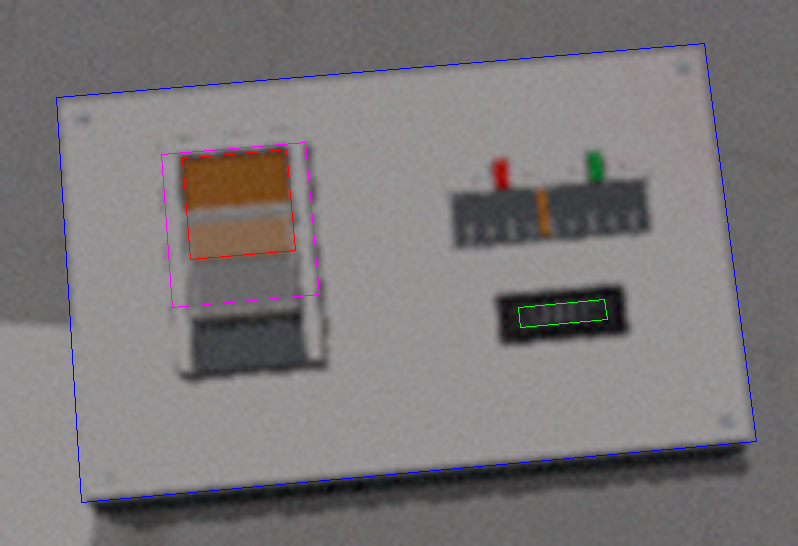

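View pics/ovsc0.png

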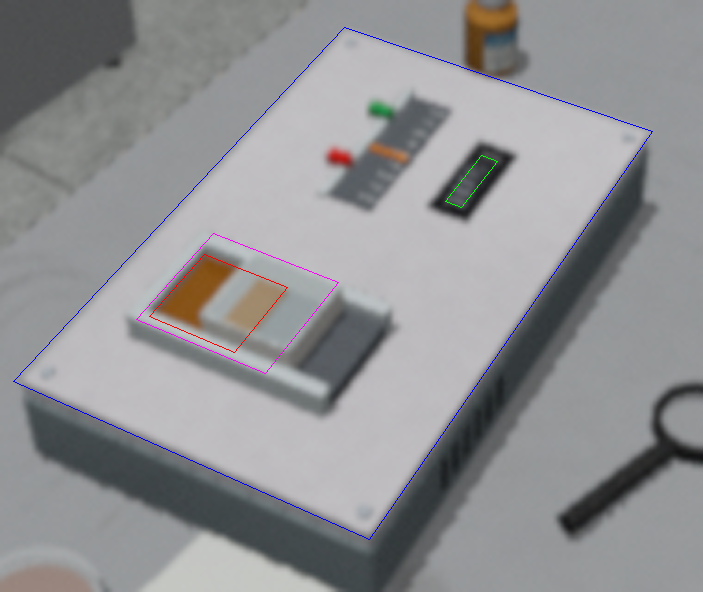

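```bash
cat > plan.py <<'E'
from h import *
from scipy.spatial.transform import Rotation as R
def plan(pb=None,ang=6.6,pw=None,step=.055,cl=1,n=5):
    s=read_state(); p=np.array(s['position']); M=R.from_rotvec(s['eef_rot']).as_matrix()
    tgt=b2w(pb)[0] if pb is not None else np.array(pw)
    a=np.arctan2(M[1,0],M[0,0]); d=np.radians(ang)-a
    print('t',s['t'],'pos',p.round(4),'box',w2b(p).round(1),'ang',np.degrees(a).round(2),'F',np.round(s['contact_force'],1),'w',round(s['gripper_width'],4))
    print('tilt z',M[:,2].round(4),'tgt',tgt.round(4))
    for i in range(n):
        t=np.clip(-d,-.18,.18); v=tgt-p; L=np.linalg.norm(v); v=v*min(1,step/max(L,1e-9))
        sh=np.array([np.cos(a)*v[0]+np.sin(a)*v[1], np.sin(a)*v[0]-np.cos(a)*v[1], -v[2]])
        print([float(x) for x in sh.round(4)]+[round(float(t),3),cl])
        p=p+v; a-=t; d+=t
E
python3 - <<'E'
from plan import *
for uv in ((247,316),(247,302),(245,212)):
    print(w2b(onplane("top",[uv[0]/4.2+220-.5,uv[1]/4.2+150-.5],.088)).round(1))
for uv in ((318,328),):
    print(w2b(onplane("scene",[uv[0]/3.7+205-.5,uv[1]/3.7+170-.5],.088)).round(1))
plan(pb=[-55,75,200])
E
```

```text
[[-24.3  74.6  88. ]]
[[-17.6  74.1  88. ]]
[[25.6 71.6 88. ]]
[[-27.1  80.8  88. ]]
t 0.9 pos [ 0.1482 -0.5297  0.2534] box [[-485.3 -508.1  253.4]] ang -74.37 F [-0.6  0.2 -0.2] w 0.0853
tilt z [ 1.e-04 -1.e-04 -1.e+00] tgt [0.5086 0.099  0.2   ]
[-0.0385, -0.0391, 0.004, -0.18, 1]
[-0.0309, -0.0454, 0.004, -0.18, 1]
[-0.0222, -0.0501, 0.004, -0.18, 1]
[-0.0129, -0.0533, 0.004, -0.18, 1]
[-0.0031, -0.0548, 0.004, -0.18, 1]
```

Request:
move_arm([
  [[-0.0385,-0.039,0.004,-0.18,1],[-0.031,-0.045,0.004,-0.18,1],[-0.022,-0.05,0.004,-0.18,1],[-0.013,-0.053,0.004,-0.18,1],[-0.003,-0.055,0.004,-0.18,1]],
])

```text
t: 1.52
position: [0.2838, -0.2874, 0.2323]
eef_rot: [3.085, -0.588, 0.003]
contact_force: [1.7, -0.1, 0.1]
gripper_width: 0.0001
```

```bash
python3 -c "
from plan import *
plan(pb=[-60,75,200])"
```

```text
t 1.525 pos [ 0.2838 -0.2874  0.2323] box [[-322.8 -283.   232.3]] ang -21.56 F [ 1.7 -0.1  0.1] w 0.0001
tilt z [ 0.002  -0.0011 -1.    ] tgt [0.5037 0.0984 0.2   ]
[0.0077, -0.0543, 0.004, -0.18, 1]
[0.0173, -0.052, 0.004, -0.18, 1]
[0.0264, -0.0481, 0.004, -0.132, 1]
[0.0325, -0.0442, 0.004, -0.0, 1]
[0.0325, -0.0442, 0.004, -0.0, 1]
```

Request:
move_arm([
  [[0.008,-0.054,0.004,-0.18,1],[0.017,-0.052,0.004,-0.18,1],[0.026,-0.048,0.004,-0.13,1],[0.0325,-0.044,0.004,0,1],[0.0325,-0.044,0.004,0,1]],
])

```text
t: 2.15
position: [0.4202, -0.0406, 0.2135]
eef_rot: [3.13, 0.204, 0.013]
contact_force: [1.2, -1.5, -0.1]
gripper_width: 0.0001
```

```bash
python3 -c "
from plan import *
plan(pb=[-60,75,180])"
```

```text
t 2.15 pos [ 0.4202 -0.0406  0.2135] box [[-158.9  -53.5  213.5]] ang 7.45 F [ 1.2 -1.5 -0.1] w 0.0001
tilt z [ 0.0088 -0.0048 -0.9999] tgt [0.5037 0.0984 0.18  ]
[0.0335, -0.0422, 0.0111, 0.015, 1]
[0.0329, -0.0427, 0.0111, -0.0, 1]
[0.0329, -0.0427, 0.0111, -0.0, 1]
[0.0003, -0.0005, 0.0001, -0.0, 1]
[0.0, 0.0, -0.0, -0.0, 1]
```

Request:
move_arm([
  [[0.0335,-0.042,0.011,0.015,1],[0.033,-0.043,0.011,0,1],[0.033,-0.043,0.011,0,1],[0,0,0,0,1],[0,0,0,0,1]],
])

```text
t: 2.78
position: [0.5069, 0.1063, 0.18]
eef_rot: [3.129, 0.19, 0.017]
contact_force: [0.4, 0.8, 0.9]
gripper_width: -0.0003
```

```bash
python3 -c "
from plan import *
plan(pb=[-60,75,103],step=.03)"
```

```text
t 2.775 pos [0.5069 0.1063 0.18  ] box [[-55.9  82.4 180. ]] ang 6.96 F [0.4 0.8 0.9] w -0.0003
tilt z [ 0.0111 -0.0063 -0.9999] tgt [0.5037 0.0984 0.103 ]
[-0.0016, 0.0029, 0.0298, 0.006, 1]
[-0.0016, 0.0029, 0.0298, -0.0, 1]
[-0.0009, 0.0017, 0.0174, -0.0, 1]
[0.0, 0.0, -0.0, -0.0, 1]
[0.0, 0.0, -0.0, -0.0, 1]
```

Request:
move_arm([
  [[-0.002,0.003,0.03,0.006,1],[-0.002,0.003,0.03,0,1],[-0.001,0.001,0.011,0,1],[0,0,0,0,1]],
])

```text
t: 3.28
position: [0.5039, 0.0936, 0.1113]
eef_rot: [3.129, 0.17, 0.027]
contact_force: [0.2, 0.2, 0.6]
gripper_width: 0.0001
```

```bash
python3 -c "
from plan import *
plan(pb=[-60,75,102.5],step=.03)
p,d=imaging.get_image('scene'); cv2.imwrite('pics/scene1.png',cv2.resize(p[170:330,205:395],None,fx=3.7,fy=3.7))"
```

```text
t 3.275 pos [0.5039 0.0936 0.1113] box [[-60.3  70.2 111.3]] ang 6.23 F [0.2 0.2 0.6] w 0.0001
tilt z [ 0.0179 -0.007  -0.9998] tgt [0.5037 0.0984 0.1025]
[0.0003, -0.0048, 0.0088, -0.006, 1]
[0.0, 0.0, -0.0, -0.0, 1]
[0.0, 0.0, -0.0, -0.0, 1]
[0.0, 0.0, -0.0, -0.0, 1]
[0.0, 0.0, -0.0, -0.0, 1]
```

View pics/scene1.png

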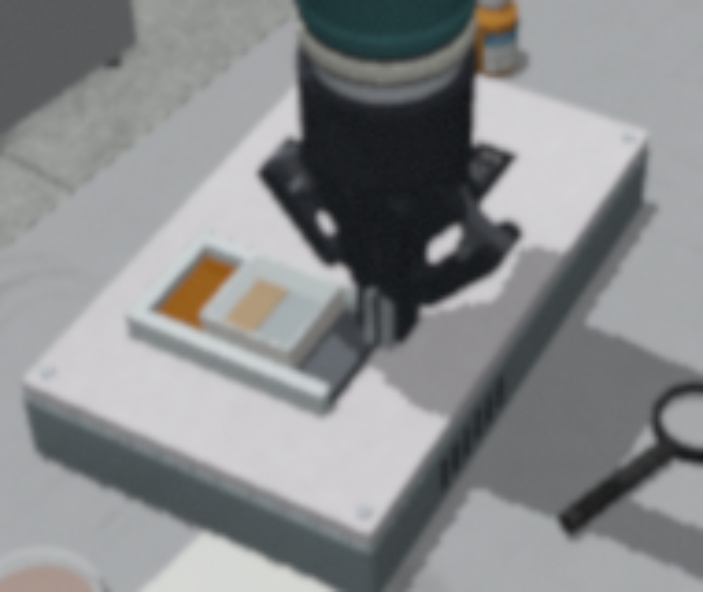

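```bash
python3 -c "
from plan import *
for uv in ((360,335),(405,340),(375,335),(318,328)): print(w2b(onplane('scene',[uv[0]/3.7+205-.5,uv[1]/3.7+170-.5],.089)).round(1))
print(((proj('scene',b2w([[-60,70,89],[-60,81,89],[-60,59,89],[-46,70,89]]))-[205,170]+.5)*3.7).round())"
```

```text
[[-47.7  75.9  89. ]]
[[-68.2  68.5  89. ]]
[[-54.   72.5  89. ]]
[[-27.6  81.5  89. ]]
[[388. 336.]
 [377. 351.]
 [400. 321.]
 [363. 326.]]
```

Request:
move_arm([
  [[0,-0.005,0.008,-0.006,1],[0,0,0,0,1]],
])

```text
t: 3.58
position: [0.5053, 0.0988, 0.1059]
eef_rot: [3.128, 0.18, 0.036]
contact_force: [1.1, 0.5, -0.1]
gripper_width: -0.0
```

```bash
python3 -c "
from plan import *
plan(pb=[-42,75,102.5],step=.01)"
```

```text
t 3.575 pos [0.5053 0.0988 0.1059] box [[-58.3  75.2 105.9]] ang 6.58 F [ 1.1  0.5 -0.1] w -0.0
tilt z [ 0.0235 -0.0064 -0.9997] tgt [0.5216 0.1005 0.1025]
[0.0098, 0.0001, 0.002, -0.0, 1]
[0.0065, 0.0001, 0.0014, -0.0, 1]
[0.0, 0.0, -0.0, -0.0, 1]
[0.0, 0.0, -0.0, -0.0, 1]
[0.0, 0.0, -0.0, -0.0, 1]
```

Request:
move_arm([
  [[0.012,0,0.004,0,1],[0.012,0,0.001,0,1],[0.012,0,0.001,0,1]],
])

```text
t: 3.95
position: [0.5435, 0.1036, 0.102]
eef_rot: [3.128, 0.181, 0.038]
contact_force: [-4.6, -0.6, 7.0]
gripper_width: -0.0002
```

```bash
python3 -c "
from plan import *
plan(pb=[-5,75,102.5],step=.01)"
```

```text
t 3.95 pos [0.5435 0.1036 0.102 ] box [[-19.9  75.6 102. ]] ang 6.63 F [-4.6 -0.6  7. ] w -0.0002
tilt z [ 0.0245 -0.0064 -0.9997] tgt [0.5583 0.1047 0.1025]
[0.01, 0.0004, -0.0003, 0.0, 1]
[0.0049, 0.0002, -0.0002, -0.0, 1]
[0.0, 0.0, -0.0, -0.0, 1]
[0.0, 0.0, -0.0, -0.0, 1]
[0.0, 0.0, -0.0, -0.0, 1]
```

```bash
python3 -c "
from plan import *
p,d=imaging.get_image('scene'); cv2.imwrite('pics/scene2.png',cv2.resize(p[210:300,250:350],None,fx=6.5,fy=6.5,interpolation=cv2.INTER_CUBIC))
print(read_state()['contact_force'],read_state()['position'])"
```

```text
[0.56282602 0.26963332 0.01798269] [0.54530621 0.1037035  0.10208504]
```

View pics/scene2.png

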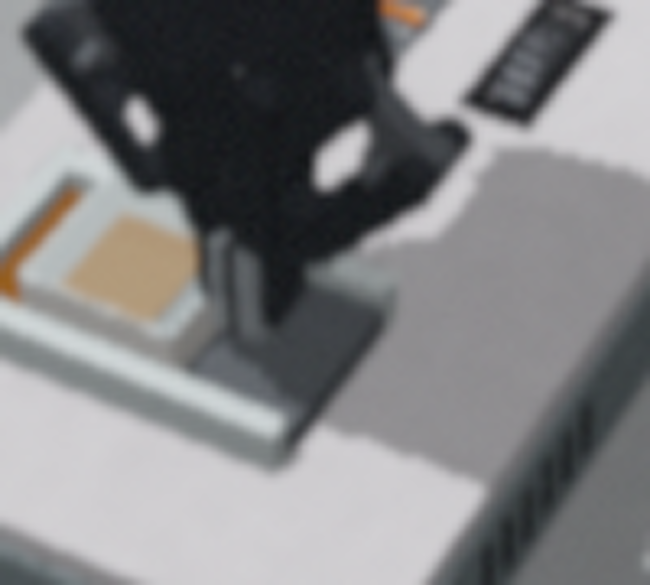

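Request:
move_arm([
  [[0.006,0,0,0,1],[0.004,0,0,0,1]],
])

```text
t: 4.25
position: [0.5561, 0.105, 0.1019]
eef_rot: [3.128, 0.181, 0.041]
contact_force: [-2.1, 0.2, 2.6]
gripper_width: -0.0002
```

```bash
python3 -c "
from plan import *
plan(pb=[-5,75,102.5],step=.01,n=1)
p,d=imaging.get_image('scene'); cv2.imwrite('pics/scene3.png',cv2.resize(p[210:300,250:350],None,fx=6.5,fy=6.5,interpolation=cv2.INTER_CUBIC))
plan(pb=[-5,75,102.5],step=.01,n=1)"
```

```text
t 4.25 pos [0.5561 0.105  0.1019] box [[ -7.2  75.5 101.9]] ang 6.62 F [-2.1  0.2  2.6] w -0.0002
tilt z [ 0.0262 -0.0062 -0.9996] tgt [0.5583 0.1047 0.1025]
[0.0022, 0.0005, -0.0006, 0.0, 1]
t 4.3 pos [0.5564 0.105  0.102 ] box [[ -6.9  75.5 102. ]] ang 6.62 F [-0.5  0.2  0.7] w -0.0
tilt z [ 0.0268 -0.0061 -0.9996] tgt [0.5583 0.1047 0.1025]
[0.0019, 0.0005, -0.0005, 0.0, 1]
```

View pics/scene3.png

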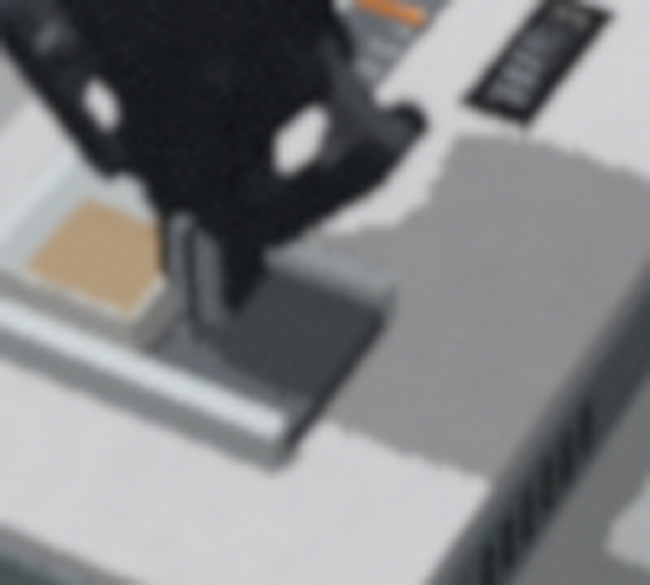

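Request:
move_arm([
  [[0.003,0,0,0,1],[0.0025,0,0,0,1]],
])

```text
t: 4.55
position: [0.5612, 0.1055, 0.1019]
eef_rot: [3.128, 0.181, 0.038]
contact_force: [-6.0, -0.1, 3.2]
gripper_width: 0.0001
```

```bash
python3 -c "
from plan import *
p,d=imaging.get_image('scene'); cv2.imwrite('pics/scene4.png',cv2.resize(p[210:300,225:325],None,fx=6.5,fy=6.5,interpolation=cv2.INTER_CUBIC))
plan(pb=[-5,75,102.5],step=.01,n=1)"
```

```text
t 4.6 pos [0.5612 0.1054 0.1019] box [[ -2.1  75.4 101.9]] ang 6.62 F [-4.3 -1.5  3.1] w 0.0
tilt z [ 0.0239 -0.0067 -0.9997] tgt [0.5583 0.1047 0.1025]
[-0.0029, 0.0004, -0.0006, 0.0, 1]
```

View pics/scene4.png

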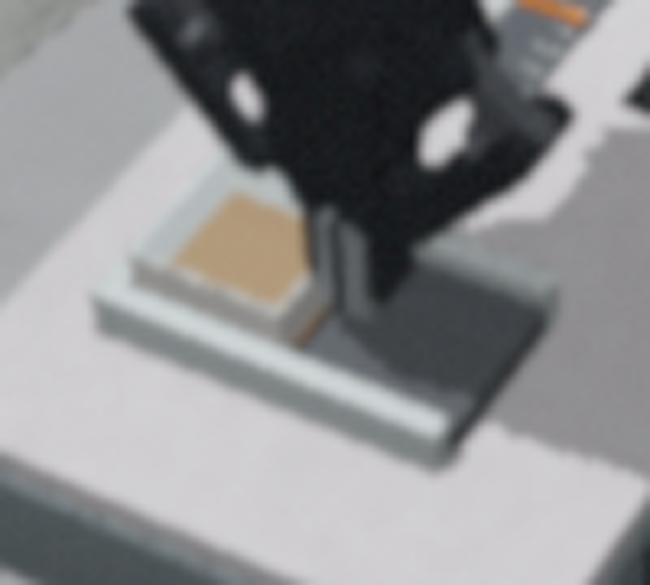

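Request:
move_arm([
  [[0.002,0,0,0,1]],
])

```text
t: 4.72
position: [0.5615, 0.1054, 0.1019]
eef_rot: [3.128, 0.181, 0.03]
contact_force: [-9.2, -0.9, 5.8]
gripper_width: -0.0
```

```bash
python3 -c "
from plan import *
plan(pb=[-5,75,102.5],step=.01,n=1)"
```

```text
t 4.725 pos [0.5615 0.1054 0.1019] box [[ -1.8  75.3 101.9]] ang 6.61 F [-9.2 -0.9  5.8] w -0.0
tilt z [ 0.0196 -0.0074 -0.9998] tgt [0.5583 0.1047 0.1025]
[-0.0032, 0.0003, -0.0006, 0.0, 1]
```

Request:
move_arm([
  [[-0.02,0,0,0,1],[0,0,-0.05,0,1],[0,0.05,-0.03,0,1],[0,0.055,0,0,1]],
])

```text
t: 5.22
position: [0.5511, 0.0005, 0.1812]
eef_rot: [3.127, 0.193, 0.03]
contact_force: [1.7, -0.2, 0.0]
gripper_width: 0.0001
```

```bash
python3 -c "
from plan import *
plan(pb=[-30,-65,120],step=.05,n=3)
p,d=imaging.get_image('scene'); cv2.imwrite('pics/scene5.png',cv2.resize(p[180:300,225:345],None,fx=5,fy=5,interpolation=cv2.INTER_CUBIC))
"
```

```text
t 5.225 pos [5.511e-01 5.000e-04 1.812e-01] box [[-24.1 -27.7 181.2]] ang 7.07 F [ 1.7 -0.2  0. ] w 0.0001
tilt z [ 0.0195 -0.0076 -0.9998] tgt [ 0.5496 -0.0372  0.12  ]
[-0.0043, 0.0259, 0.0426, 0.008, 1]
[-0.0018, 0.0113, 0.0186, -0.0, 1]
[0.0, 0.0, -0.0, -0.0, 1]
```

View pics/scene5.png

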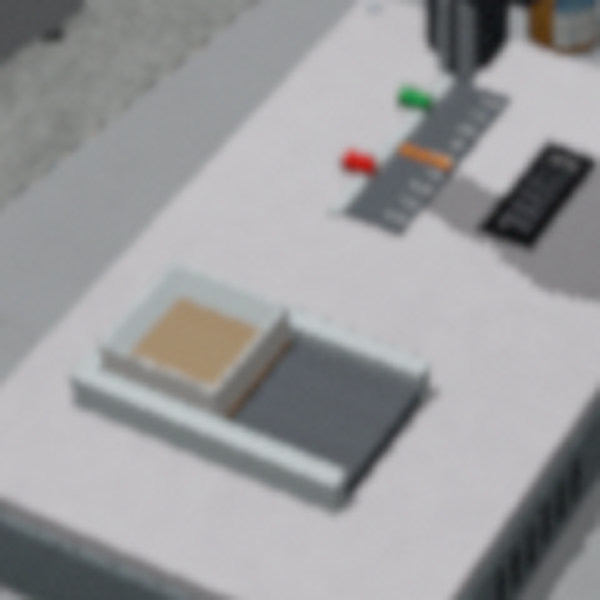

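Request:
move_arm([
  [[-0.005,0.025,0.042,0.008,1],[-0.002,0.012,0.026,0,1],[0,0,0,0,1]],
])

```text
t: 5.65
position: [0.5526, -0.0487, 0.1129]
eef_rot: [3.12, 0.162, 0.041]
contact_force: [0.6, -0.7, -0.1]
gripper_width: -0.0001
```

```bash
python3 -c "
from plan import *
plan(pb=[-30,-66,91],step=.05,n=3)
"
```

```text
t 5.65 pos [ 0.5526 -0.0487  0.1129] box [[-28.3 -76.7 112.9]] ang 5.96 F [ 0.6 -0.7 -0.1] w -0.0001
tilt z [ 0.0271 -0.0153 -0.9995] tgt [ 0.5497 -0.0382  0.091 ]
[-0.0018, -0.0107, 0.0219, -0.011, 1]
[0.0, 0.0, -0.0, -0.0, 1]
[0.0, 0.0, -0.0, -0.0, 1]
```

Request:
move_arm([
  [[-0.002,-0.009,0.014,-0.011,1],[0,0,0,0,1]],
])

```text
t: 5.9
position: [0.551, -0.0384, 0.0993]
eef_rot: [3.119, 0.182, 0.046]
contact_force: [-0.0, -0.3, 0.8]
gripper_width: -0.0002
```

```bash
python3 -c "
from plan import *
plan(pb=[-30,-66,91],step=.05,n=1)
"
```

```text
t 5.9 pos [ 0.551  -0.0384  0.0993] box [[-28.7 -66.4  99.3]] ang 6.68 F [-0.  -0.3  0.8] w -0.0002
tilt z [ 0.0302 -0.0148 -0.9994] tgt [ 0.5497 -0.0382  0.091 ]
[-0.0013, -0.0004, 0.0083, 0.001, 1]
```

Request:
move_arm([
  [[-0.001,0,0.006,0,1],[0,0,0.002,0,1]],
])

```text
t: 6.15
position: [0.5513, -0.0375, 0.0926]
eef_rot: [3.118, 0.185, 0.051]
contact_force: [-0.1, 0.3, -0.7]
gripper_width: -0.0001
```

Request:
move_arm([
  [[0,0,0.002,0,1]],
])

```text
t: 6.28
position: [0.5518, -0.0374, 0.0909]
eef_rot: [3.118, 0.186, 0.053]
contact_force: [0.0, -0.0, -0.2]
gripper_width: -0.0001
```

Request:
move_arm([
  [[0,0,0.002,0,1]],
])

```text
t: 6.4
position: [0.5521, -0.0374, 0.09]
eef_rot: [3.118, 0.186, 0.054]
contact_force: [-3.5, 1.0, 8.4]
gripper_width: -0.0
```

Request:
move_arm([
  [[-0.0005,0.006,0.001,0,1],[-0.0005,0.006,0.001,0,1]],
])

```text
t: 6.65
position: [0.5533, -0.0487, 0.0909]
eef_rot: [3.119, 0.187, 0.058]
contact_force: [-1.4, 1.1, 3.7]
gripper_width: -0.0001
```

```bash
cat > look.py <<'E'
from plan import *
def look(name):
    plan(pb=[-30,-75,90],n=0)
    for n in ("top","scene"):
        p,d=imaging.get_image(n); cv2.imwrite(f"pics/{n}{name}.png",p)
        img=p.astype(int); b,g,rr=img[...,0],img[...,1],img[...,2]
        sub=np.zeros(b.shape,bool)
        if n=="top": sub[183:212,325:385]=1
        else: sub[182:222,285:335]=1
        for nm,m,z in (("green",(g>rr+35)&(g>b+25),.066),("orange",(rr>b+50)&(g>b+15)&(g-b>.25*(rr-b)),.064)):
            v,u=np.nonzero(m&sub); uv=[u.mean(),v.mean()] if len(u) else [0,0]
            print(n,nm,len(u),np.round(uv,1),w2b(onplane(n,uv,z)).round(1))
    cv2.imwrite(f"pics/c{name}.png",cv2.resize(p[180:300,245:365],None,fx=5,fy=5,interpolation=cv2.INTER_CUBIC))
E
python3 -c "
from look import *
look('6')"
```

```text
t 6.65 pos [ 0.5533 -0.0487  0.0909] box [[-27.6 -76.8  90.9]] ang 6.87 F [-1.4  1.1  3.7] w -0.0001
tilt z [ 0.0378 -0.0139 -0.9992] tgt [ 0.5507 -0.0472  0.09  ]
top green 0 [0 0] [[538.2 642.6  66. ]]
top orange 0 [0 0] [[539.9 644.   64. ]]
scene green 20 [307.5 199.2] [[ 39.5 -97.9  66. ]]
scene orange 19 [311.3 208.5] [[ 19.3 -77.9  64. ]]
```

View pics/c6.png

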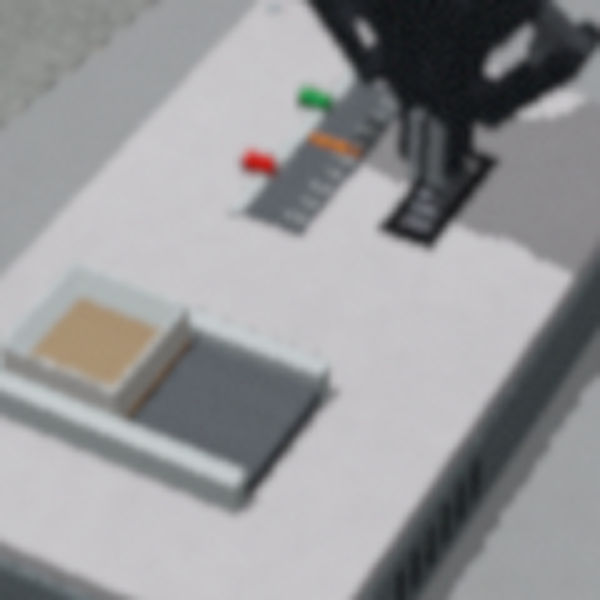

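Request:
move_arm([
  [[-0.0015,0.0045,0.0012,0,1],[-0.0015,0.004,0.0012,0,1]],
])

```text
t: 7.0
position: [0.5534, -0.0583, 0.0901]
eef_rot: [3.118, 0.185, 0.066]
contact_force: [1.3, -0.2, 2.9]
gripper_width: -0.0001
```

```bash
python3 -c "
from look import *
look('7')"
```

```text
t 7.0 pos [ 0.5534 -0.0583  0.0901] box [[-28.6 -86.3  90.1]] ang 6.83 F [ 1.3 -0.2  2.9] w -0.0001
tilt z [ 0.0435 -0.0149 -0.9989] tgt [ 0.5507 -0.0472  0.09  ]
top green 0 [0 0] [[538.2 642.6  66. ]]
top orange 0 [0 0] [[539.9 644.   64. ]]
scene green 18 [307.5 199. ] [[ 39.8 -98.3  66. ]]
scene orange 22 [312.9 207. ] [[ 18.8 -83.5  64. ]]
```

Request:
move_arm([
  [[-0.001,0,-0.012,0,1],[-0.001,-0.019,0,0,1],[0,0,0,0,1]],
])

```text
t: 7.48
position: [0.5463, -0.0385, 0.1]
eef_rot: [3.118, 0.184, 0.057]
contact_force: [-1.0, -0.6, -0.6]
gripper_width: -0.0
```

```bash
python3 -c "
from look import *
look('8')"
```

```text
t 7.475 pos [ 0.5463 -0.0385  0.1   ] box [[-33.4 -65.9 100. ]] ang 6.78 F [-1.  -0.6 -0.6] w -0.0
tilt z [ 0.0374 -0.015  -0.9992] tgt [ 0.5507 -0.0472  0.09  ]
top green 0 [0 0] [[538.2 642.6  66. ]]
top orange 0 [0 0] [[539.9 644.   64. ]]
scene green 19 [307.4 199.1] [[ 39.9 -98.   66. ]]
scene orange 21 [312.6 207. ] [[ 19.3 -83.3  64. ]]
```

Request:
move_arm([
  [[0.001,0,0.007,0,1],[0.0,0,0.002,0,1],[0,0,0.002,0,1]],
])

```text
t: 7.95
position: [0.5483, -0.0396, 0.0899]
eef_rot: [3.118, 0.183, 0.058]
contact_force: [-5.6, 1.0, 15.4]
gripper_width: 0.0
```

Request:
move_arm([
  [[-0.0005,0.006,0,0,1],[-0.0005,0.005,0.001,0,1]],
])

```text
t: 8.2
position: [0.5494, -0.0504, 0.0908]
eef_rot: [3.119, 0.183, 0.062]
contact_force: [-0.7, 2.4, 4.6]
gripper_width: 0.0001
```

```bash
python3 -c "
from look import *
look('9')"
```

```text
t 8.2 pos [ 0.5494 -0.0504  0.0908] box [[-31.7 -78.1  90.8]] ang 6.76 F [-0.7  2.4  4.6] w 0.0001
tilt z [ 0.0403 -0.0147 -0.9991] tgt [ 0.5507 -0.0472  0.09  ]
top green 0 [0 0] [[538.2 642.6  66. ]]
top orange 0 [0 0] [[539.9 644.   64. ]]
scene green 19 [307.4 199.1] [[ 39.9 -98.   66. ]]
scene orange 18 [313.6 205.6] [[ 19.7 -88.1  64. ]]
```

Request:
move_arm([
  [[-0.001,0.0045,0.0012,0,1],[-0.001,0.003,0.0012,0,1]],
])

```text
t: 8.55
position: [0.5502, -0.0589, 0.0904]
eef_rot: [3.117, 0.182, 0.069]
contact_force: [0.6, 1.3, 3.6]
gripper_width: 0.0001
```

```bash
python3 -c "
from look import *
look('10')"
```

```text
t 8.55 pos [ 0.5502 -0.0589  0.0904] box [[-31.9 -86.6  90.4]] ang 6.72 F [0.6 1.3 3.6] w 0.0001
tilt z [ 0.0453 -0.0156 -0.9989] tgt [ 0.5507 -0.0472  0.09  ]
top green 0 [0 0] [[538.2 642.6  66. ]]
top orange 0 [0 0] [[539.9 644.   64. ]]
scene green 19 [307.4 199.1] [[ 39.9 -98.   66. ]]
scene orange 21 [314.9 203.9] [[ 19.8 -94.   64. ]]
```

View pics/c10.png

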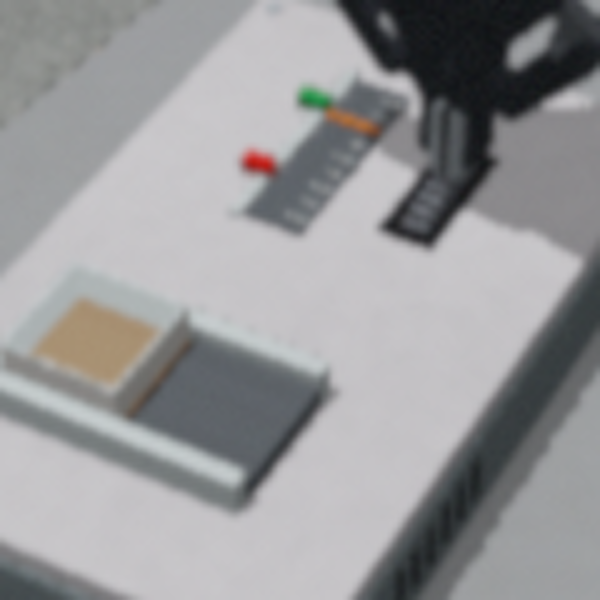

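Request:
move_arm([
  [[0,0,-0.012,0,1],[0,-0.014,0,0,1],[0,0,0,0,1]],
])

```text
t: 9.02
position: [0.5461, -0.0439, 0.1003]
eef_rot: [3.118, 0.181, 0.061]
contact_force: [-0.3, -0.8, -0.6]
gripper_width: -0.0002
```

```bash
python3 -c "
from look import *
look('11')"
```

```text
t 9.025 pos [ 0.5461 -0.0439  0.1003] box [[-34.2 -71.2 100.3]] ang 6.68 F [-0.3 -0.8 -0.6] w -0.0002
tilt z [ 0.04   -0.0153 -0.9991] tgt [ 0.5507 -0.0472  0.09  ]
top green 0 [0 0] [[538.2 642.6  66. ]]
top orange 0 [0 0] [[539.9 644.   64. ]]
scene green 19 [307.4 199.1] [[ 39.9 -98.   66. ]]
scene orange 23 [315.3 204. ] [[ 18.8 -94.   64. ]]
```

Request:
move_arm([
  [[0.003,0,0.007,0,1],[0,0,0.002,0,1],[0,0,0.001,0,1]],
])

```text
t: 9.5
position: [0.55, -0.0444, 0.0905]
eef_rot: [3.118, 0.181, 0.061]
contact_force: [-3.8, 1.8, 9.4]
gripper_width: 0.0002
```

```bash
python3 -c "
from look import *
look('12')"
```

```text
t 9.5 pos [ 0.55   -0.0444  0.0905] box [[-30.4 -72.2  90.5]] ang 6.65 F [-3.8  1.8  9.4] w 0.0002
tilt z [ 0.04   -0.0159 -0.9991] tgt [ 0.5507 -0.0472  0.09  ]
top green 0 [0 0] [[538.2 642.6  66. ]]
top orange 0 [0 0] [[539.9 644.   64. ]]
scene green 18 [307.3 198.9] [[ 40.3 -98.2  66. ]]
scene orange 21 [314.9 203.9] [[ 19.8 -94.   64. ]]
```

Request:
move_arm([
  [[0,0.005,0.0005,0,1],[0,0.0015,0.0008,0,1]],
])

```text
t: 9.85
position: [0.5509, -0.0509, 0.0908]
eef_rot: [3.118, 0.181, 0.062]
contact_force: [-3.2, 0.5, 6.7]
gripper_width: 0.0001
```

```bash
python3 -c "
from look import *
look('13')"
```

```text
t 9.85 pos [ 0.5509 -0.0509  0.0908] box [[-30.3 -78.8  90.8]] ang 6.66 F [-3.2  0.5  6.7] w 0.0001
tilt z [ 0.0406 -0.0154 -0.9991] tgt [ 0.5507 -0.0472  0.09  ]
top green 0 [0 0] [[538.2 642.6  66. ]]
top orange 0 [0 0] [[539.9 644.   64. ]]
scene green 19 [307.4 199.1] [[ 39.9 -98.   66. ]]
scene orange 20 [315.5 202.5] [[ 20.8 -98.5  64. ]]
```

Pointer now reads -98.5 against the rider's -98.0. Lift off and check with both cameras.

Request:
move_arm([
  [[0,0,-0.03,0,1],[-0.05,0,-0.05,0,1],[-0.06,0,-0.04,0,1],[-0.06,0,0,0,1],[-0.06,0,0,0,1]],
])

```text
t: 10.58
position: [0.3287, -0.0772, 0.1935]
eef_rot: [3.114, 0.182, 0.059]
contact_force: [-0.4, -1.9, 1.7]
gripper_width: 0.0001
```

```bash
python3 -c "
from look import *
look('14')
p=cv2.imread('pics/top14.png'); cv2.imwrite('pics/ct14.png',cv2.resize(p[150:280,220:410],None,fx=4.2,fy=4.2,interpolation=cv2.INTER_CUBIC))"
```

```text
t 10.575 pos [ 0.3287 -0.0772  0.1935] box [[-254.   -79.4  193.5]] ang 6.71 F [-0.4 -1.9  1.7] w 0.0001
tilt z [ 0.0389 -0.0199 -0.999 ] tgt [ 0.5507 -0.0472  0.09  ]
top green 23 [361.3 189. ] [[ 40.2 -98.1  66. ]]
top orange 25 [362.9 198.8] [[ 19.9 -99.4  64. ]]
scene green 18 [307.5 199. ] [[ 39.8 -98.3  66. ]]
scene orange 41 [323.9 194.3] [[  18.1 -130.2   64. ]]
```

View pics/c14.png

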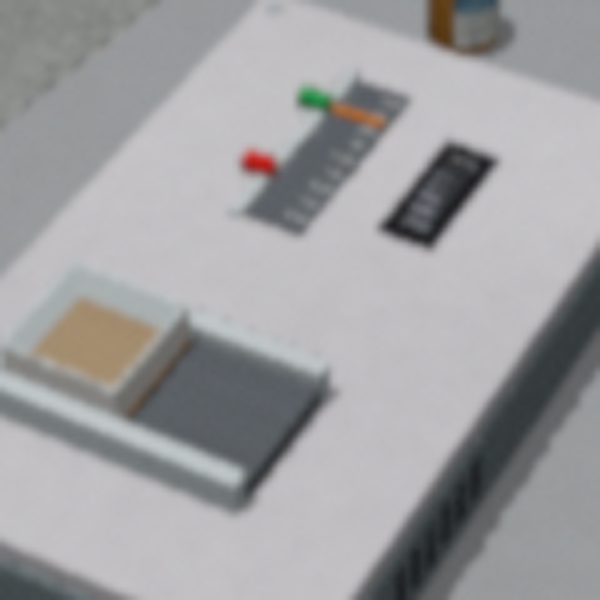

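View pics/ct14.png

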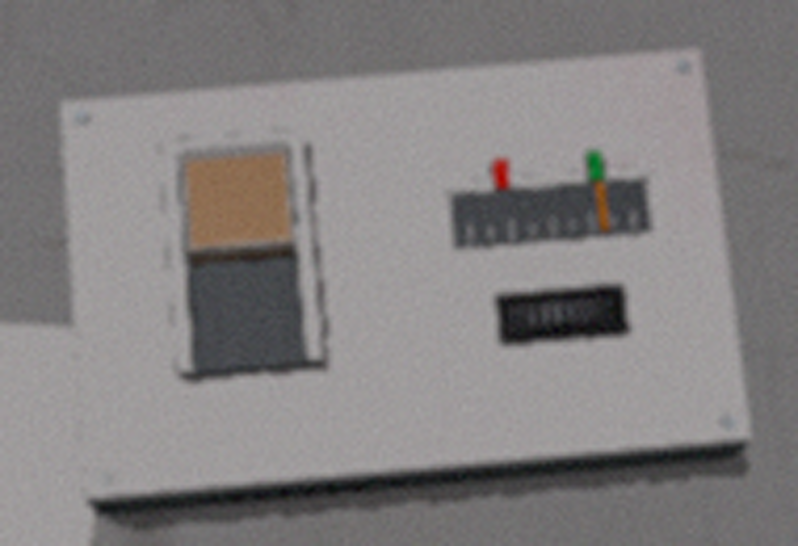

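```bash
python3 -c "
from rig import order,read_state
print(read_state()['joint_velocities'].round(3)); print(order.close_job())"
```

```text
[ 0.03   0.104 -0.088  0.033 -0.089  0.037]
the job is handed in; nothing more can be done
None
```

The job is handed in at about 10.7 s on the clock, and my last checks show both steps met. The hand-in itself gave no verdict.

- **Clear flat:** I slid it along the rails with the closed fingertips until it met the end stop. The arm stopped advancing there, with about 9 N of reaction. Both cameras show it over the amber flat, with only a thin amber line at the front edge, as expected from the 0.5 mm it may overrun.
- **Pointer:** I rolled the wheel in three strokes towards the right. With the arm clear of the view, the top camera puts the pointer at y = -99.4 mm and the green rider at -98.1 mm, about 1.3 mm apart against the 4 mm allowed.
- **Failed check:** In that last look, the scene camera's automatic pointer reading was wrong (-130 mm), because its mask most likely took in the orange-brown dropper bottle. Its picture shows the pointer beside the green rider. Just before the fingertip lifted, the same camera read -98.5 mm.
- **Left alone:** I never moved the arm near the dropper bottle, dish or hand lens. I did not measure their positions again at the end.
- **Other readings:** The tool tilted by up to about 0.05 rad during the work. One press on the wheel reached about 15 N along the vertical, above the suggested 3 to 8 N but well below the force limits.

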